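# Feed a sample tin through the analyser's intake flap

## Robot

A 6-joint arm with a two-finger parallel gripper is mounted at the origin on the work surface. World frame = base frame: x ahead of the robot, y to its left, z up, the work surface at z = 0. Lengths are in m, angles in rad, forces in N, time in s.
With the tool pointing down it reaches from about 0.375 to 0.975 m from the base axis. Payload 3.8 kg.
Tool frame: the origin (TCP) lies midway between the tips of the shut fingers; the grasp point (between the pads) lies 19 mm behind it; z points along the fingers, y is the direction in which the jaws open and shut (so a half turn about z gives the same grasp; the last joint's range is limited). The gripper opens to 85 mm and grips with 20 to 120 N. Pads are 22 mm wide; open, the fingers measure 114 mm over their backs; the gripper's body (76 mm by 85 mm) begins 54 mm behind the grasp point. The pads swing forward as they close: fully open they stand 13 mm farther back than shut.
Start: joints at [-1.349, 0.264, 1.604, -0, 1.274, -0.037], TCP at [0.173, -0.653, 0.231] pointing down, gripper open.
Joint ranges: [-2.63, 2.63], [-0.94, 2.18], [0.31, 2.57], [-1.31, 4.45], [0, 2.66], [-2.55, 2.55]. Speed limits (rad/s): [2.57, 2.57, 3.14, 3.14, 3.14, 3.14].

## Interface

Orientations are given as a rotation vector (axis times angle).
In Python, from workcell import bot gives the robot as it stands.
- The arm moves only by the tool arm_command, never from a script. Its argument "targets" is text: rows parted by semicolons, each of 7 numbers parted by spaces: the shift along the tool's x, y, z in mm, then the turn, a rotation vector about the tool's x, y, z in degrees, then the opening, from 0 (shut) to 1 (fully open). A call has 1 to 10 rows; each row is the pose to reach, as a shift and turn from the pose commanded when the call began, along the tool's axes at that moment; what a row does not reach only later rows make up. A row lasts 1/12 s, in which the tool goes at most 41.7 mm and 7.16 degrees, less where a joint would pass 70% of its speed; a pose out of reach is approached as far as the arm can. A call with a gripper value outside its range is refused whole. The fingers move at their own pace and stop on an object; "newtons" is the grip in N (left out, the last holds). Time passes only in rows, so rows that repeat a pose let the fingers close. It gives the time, the measured TCP pose, the force and the opening at its end, in the units of the state.
- bot.read_state(): the state, without advancing time (a new reading comes with each control period).
- bot.read_camera(name): name is "scene" or "top"; returns (picture, depth): 400x640x3 uint8, blue, green, red; 400x640 float32, m along the optical axis (not along the pixel's ray), 0 where there is no reading.
- bot.camera_params(name): a dict with "fov_y" (degrees; the focal length in pixels is half the picture's height over the tangent of half this angle, whatever the lens; pixels are square), "cx", "cy" (the principal point, pixels), "xyz" and "rotation" of the camera in the world. Camera axes: x right, y up, looking along -z (the intrinsics and any distortion apply to the point x, -y, -z); pixel columns grow to the right and rows downward; lengths in m; the calibration is good to about 2 mm. A picture is of the moment at which its call begins. camera_params takes no time and is no camera call.
- bot.finish_job(): hands the job in, once; it reports no verdict.
The state is a dict: "time": time; "q": joint angles; "joint_vel": joint speeds; "joint_torque": joint torques, N m; "tool_pos": TCP position; "tcp_rot": TCP orientation; "wrist_force": force on the tool from outside, world axes, zero at the start; "torque": the same for the moment, N m; "width": opening from 0.0 (shut) to 1.0 (fully open).
Only numpy, scipy, OpenCV 4.12 (cv2) and the standard library are available. Lean on these libraries where they do the work, as an engineer would, in place of code of your own. Each camera call takes 0.05 s, during which the arm holds its last target.

## Task

Push the flat sample tin that stands in the feed lane along the lane and through the hanging flap into the analyser's intake chute, until it is wholly behind the flap, then draw the fingers back out so that the flap swings shut behind it. Only push the tin: do not pick it up or turn it over, and leave the other things on the bench where they are.

Things in the scene. Friction and masses are not known exactly. Their poses are not given: they have to be found in the camera images.
- port: Fixed sample intake of a bench analyser. Origin on the bench under the middle of the flap; x axis along the lane in the direction of feed (open lane, then flap, then analyser), y across, z up. The lane is a level plinth 130 mm wide, top at z = 60 mm, from x = -200 mm to the flap at 0; on it two rails 10 mm high, inner faces at y = +-28 mm, guide the tin and go on behind the flap.
- lane_end (a point): Middle of the open (loading) end of the lane, on the lane floor, 200 mm before the flap; axes as the port's.
- hinge_rod (a point): Middle of the 6 mm hinge rod across the lane, 80 mm above the lane floor; the flap hangs from it. Its posts (100 mm apart inside, 14 x 10 mm) end 84 mm above the lane floor. Upright fingers meet the rod before the tin is through; fingers leaning 35 to 40 degrees, tips forward and low behind the tin, reach some 40 mm past the flap under the rod.
- tunnel_end (a point): Point 130 mm behind the flap at lane floor level, on the front of the white analyser (180 mm along the lane, 260 mm across, 200 mm high above the bench). From the flap to here the floor is a ramp going down at 22 degrees, in a clear tunnel 110 mm wide inside; its clear roof, 80 to 83 mm above the lane floor, begins 45 mm behind the flap.
- flap (a joint): Steel flap 96 mm wide, 70 mm long, 3 mm thick, 80 g, hinged at its top on the rod, lower edge 10 mm above the lane floor. Rad: 0 hanging shut (it cannot swing out towards the lane), growing as it swings inwards (port +x), to 1.45. No spring: it falls shut by its weight, but rests on the tin until the tin's rear is about 25 mm past it; the pushed tin opens it easily (under 1 N).
- tin: The tin to be fed: flat round closed metal sample tin, 50 mm in diameter, 24 mm high, about 100 g. Origin at the centre of its underside, z up. It starts standing on the lane floor between the rails, its centre 70 to 150 mm before the flap. Once through it lies on the ramp, tilted with it, or slides down it to the analyser.
- tall_tin: Bystander: closed round metal tin, 50 mm in diameter, 65 mm high, on the bench. Origin at the centre of its underside.
- beaker: Bystander: open glass beaker, 68 mm in diameter, 70 mm high. Origin at the centre of its underside.
- meter: Bystander: grey hand-held meter lying flat, 85 x 150 x 35 mm (x, y, z), with a 12 mm high black knob on top. Origin at the centre of its underside.
There are look-alikes about, which are no part of the job. Leave any green or red look-alike of the tin alone.

How it is judged:
On the way:
1. the flap is pushed open while the tin passes under it (value of joint flap above 0.35 rad and x of tin in the frame of port between -0.025 and 0.06 m), for 0.1 s.
At the end, for the whole second after the job is handed in: The tin lies right way up (within 0.6 rad, the ramp being 0.38) and at rest in the chute between the rails, its centre at least 30 mm behind the flap and below lane level, and the flap hangs shut (under 0.06 rad) (x of tin in the frame of port between 0.03 and 0.13 m and y of tin in the frame of port between -0.012 and 0.012 m and z of tin in the frame of port below 0.06 m and angle between tin's own z axis and vertical below 0.6 rad and linear speed of tin below 0.01 m/s and value of joint flap below 0.06 rad); the robot touches nothing.
It fails at once if the tin is lifted more than 15 mm off the lane floor (z of tin in the frame of port above 0.075 m).
It fails at once if the tin is tipped by more than 0.8 rad (angle between tin's own z axis and vertical above 0.8 rad).
It fails at once if a bystander (tall tin, beaker or meter) is moved more than 15 mm or tipped (distance of any of tall_tin, beaker, meter from where it was at the start of the episode above 0.015 m or angle between any of tall_tin, beaker, meter's own z axis and vertical above 0.3 rad).
It also fails if it takes over 40 s, if anything falls off the work surface, if the arm or the gripper's body presses on something with over 40 N, if the wrist force passes 120 N, or if a joint passes its speed limit or range.

## Working session

There is one attempt and no reset: what is moved stays moved. The work goes in short steps, Python scripts to look and compute and a tool call to move; the robot and the scene stay as the last step left them, time stands still between calls to the robot, and variables do not carry over. Pictures are saved under pics/ and viewed, and the job is handed in when it is done.

Besides the shell and the picture viewer there is one more tool, called as a command line: name --argument value ..., lists and objects as JSON in quotes. arm_command: Moves the arm, as the interface text tells. Its arguments: {"type":"object","properties":{"targets":{"type":"string"},"newtons":{"type":"number"}},"required":["targets"]}

```bash
ls; mkdir -p pics
python3 - <<'E'
from workcell import bot
import cv2,numpy as np
print(bot.read_state())
for n in("scene","top"):
    p,d=bot.read_camera(n);print(n,bot.camera_params(n))
    cv2.imwrite(f"pics/{n}0.png",p);np.savez(f"{n}0.npz",p=p,d=d)
E
```

```text
pics
{'time': 0.0, 'q': array([-1.34892156e+00,  2.64760004e-01,  1.60538370e+00,  3.59667660e-05,
        1.27367946e+00, -3.68818251e-02]), 'joint_vel': array([ 0.00021054, -0.00015066,  0.0020137 , -0.00184768,  0.00019186,
        0.00065755]), 'joint_torque': array([ 6.87642932e-05, -5.15106118e+01, -3.67311037e+01, -1.08393942e-04,
        1.28610883e-02,  9.54598278e-06]), 'tool_pos': array([ 0.17257936, -0.65181166,  0.22995216]), 'tcp_rot': array([-3.11313272e+00, -4.05017518e-01,  2.69653676e-04]), 'wrist_force': array([-0.46374347,  0.30929016,  0.11410904]), 'torque': array([ 0.02083906, -0.00429012,  0.01229662]), 'width': 0.9977359993466743}
scene {'fov_y': 47.51211584156166, 'cx': 320.77561766015754, 'cy': 203.70733219555242, 'xyz': array([ 0.8165519 , -0.41191553,  0.98632254]), 'rotation': array([0.54709453, 0.13818027, 0.52572609])}
top {'fov_y': 52.189986357925626, 'cx': 311.5193273761508, 'cy': 194.7488885671049, 'xyz': array([0.3933128 , 0.09644942, 1.1584199 ]), 'rotation': array([ 0.09750059, -0.12263691, -1.55730833])}
```

View pics/scene0.png

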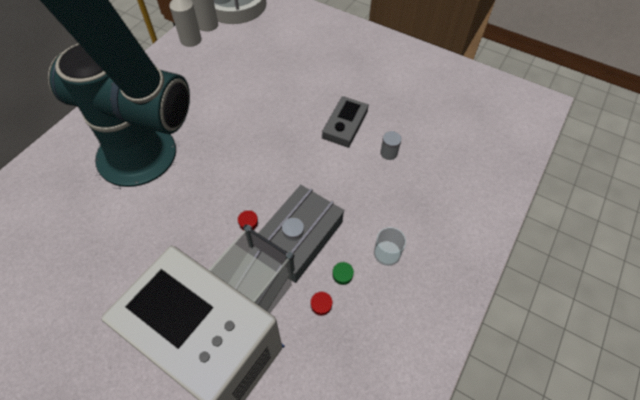

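View pics/top0.png

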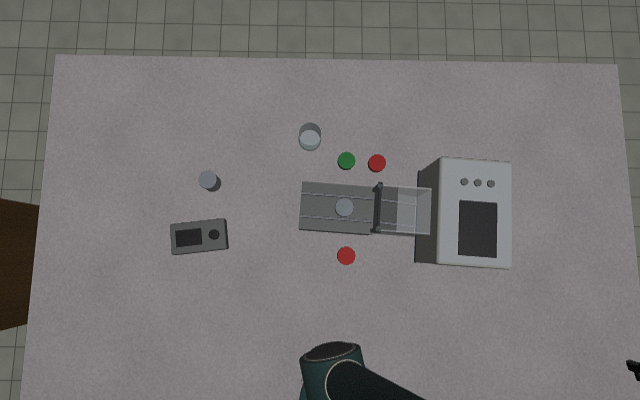

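The top view shows the tin at about (344,207), the lane from column 300 to the flap at 378, and the analyser on the right. Next I measure positions.

```bash
cat > h.py <<'E'
import numpy as np,cv2
from scipy.spatial.transform import Rotation as R
from workcell import bot
def cloud(n,d):
    c=bot.camera_params(n);h,w=d.shape;f=h/2/np.tan(np.radians(c["fov_y"])/2)
    v,u=np.mgrid[:h,:w]
    P=np.stack([(u-c["cx"])/f*d,-(v-c["cy"])/f*d,-d],-1)
    W=P@R.from_rotvec(c["rotation"]).as_matrix().T+c["xyz"];W[d==0]=np.nan
    return W
E
python3 - <<'E'
from h import *
for n,pts in(("top",[(344,207),(302,182),(300,229),(372,189),(370,234),(320,190),(320,225),(320,207),(600,300),(100,100),(379,184),(376,232),(346,256),(208,179),(310,139),(190,240),(440,200),(346,161)]),("scene",[(292,227),(300,185),(345,210),(248,232),(290,258),(342,272),(248,220),(320,303),(390,140),(389,245),(345,110),(500,100),(100,250)])):
    W=cloud(n,np.load(n+"0.npz")["d"])
    for u,v in pts: print(n,u,v,W[v,u].round(4))
for n in("top","scene"):
    z=np.load(n+"0.npz");W=cloud(n,z["d"]);p=z["p"].astype(int)
    # plinth floor points, tin top points
    reg=(W[...,0]>.3)&(W[...,0]<.65)&(abs(W[...,1])<.5)
    for lo,hi in((.053,.065),(.066,.074),(.078,.092),(.135,.152)):
        m=reg&(W[...,2]>lo)&(W[...,2]<hi);Q=W[m];print(n,lo,hi,m.sum(),Q.min(0).round(3) if m.any() else'',Q.max(0).round(3) if m.any() else '',np.median(Q,0).round(4))
E
```

```text
top 344 207 [ 0.5139 -0.0068  0.0804]
top 302 182 [0.5834 0.1059 0.0602]
top 300 229 [0.4574 0.11   0.0243]
top 372 189 [ 0.5669 -0.0859  0.0569]
top 370 234 [ 0.4446 -0.0807  0.0469]
top 320 190 [0.5617 0.0567 0.0618]
top 320 225 [0.4668 0.0559 0.0594]
top 320 207 [0.5151 0.0564 0.0625]
top 600 300 [ 0.269  -0.7338 -0.0037]
top 100 100 [0.8288 0.6998 0.0049]
top 379 184 [ 0.5669 -0.0901  0.1399]
top 376 232 [ 0.4455 -0.0811  0.1389]
top 346 256 [ 0.3846 -0.0177  0.0223]
top 208 179 [0.5879 0.3607 0.0638]
top 310 139 [0.7209 0.0847 0.0023]
top 190 240 [0.4238 0.4085 0.0362]
top 440 200 [ 0.5202 -0.2251  0.1971]
top 346 161 [ 0.6519 -0.0182  0.0235]
scene 292 227 [ 0.5139 -0.0097  0.0831]
scene 300 185 [0.4597 0.1097 0.0612]
scene 345 210 [ 0.5744  0.1387 -0.0007]
scene 248 232 [ 0.4573 -0.0905  0.1332]
scene 290 258 [ 0.5696 -0.0993  0.1437]
scene 342 272 [ 0.6547 -0.0221  0.0213]
scene 248 220 [ 0.3919 -0.0222  0.0238]
scene 320 303 [ 0.6494 -0.1117  0.0227]
scene 390 140 [0.5866 0.3526 0.0628]
scene 389 245 [0.7148 0.1042 0.005 ]
scene 345 110 [0.4226 0.4069 0.0365]
scene 500 100 [ 0.7852  0.7193 -0.0026]
scene 100 250 [ 0.1265 -0.2623 -0.0013]
top 0.053 0.065 3164 [ 0.374 -0.229  0.053] [0.626 0.388 0.065] [0.5184 0.0236 0.0594]
top 0.066 0.074 456 [ 0.371 -0.228  0.066] [0.627 0.387 0.074] [0.5403 0.0041 0.0692]
top 0.078 0.092 411 [ 0.372 -0.227  0.078] [0.624 0.018 0.092] [ 0.5135 -0.017   0.0835]
top 0.135 0.152 1988 [ 0.362 -0.337  0.135] [ 0.625 -0.078  0.152] [ 0.5017 -0.1738  0.1422]
scene 0.053 0.065 3438 [ 0.446 -0.365  0.053] [0.628 0.386 0.065] [0.5285 0.0229 0.0592]
scene 0.066 0.074 530 [ 0.45  -0.366  0.066] [0.628 0.37  0.074] [ 0.5423 -0.0176  0.0692]
scene 0.078 0.092 664 [ 0.45  -0.37   0.078] [0.628 0.018 0.092] [ 0.5229 -0.031   0.0833]
scene 0.135 0.152 2612 [ 0.441 -0.382  0.135] [ 0.629 -0.079  0.152] [ 0.5114 -0.1706  0.1423]
```

Run:
```python
import cv2,numpy as np
a=cv2.imread("pics/top0.png")[150:270,280:440];b=cv2.imread("pics/scene0.png")[170:320,200:360]
cv2.imwrite("pics/t1.png",cv2.resize(a,None,fx=5,fy=5,interpolation=2));cv2.imwrite("pics/s1.png",cv2.resize(b,None,fx=4,fy=4,interpolation=2))
```

```text
(no output)
```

View pics/t1.png

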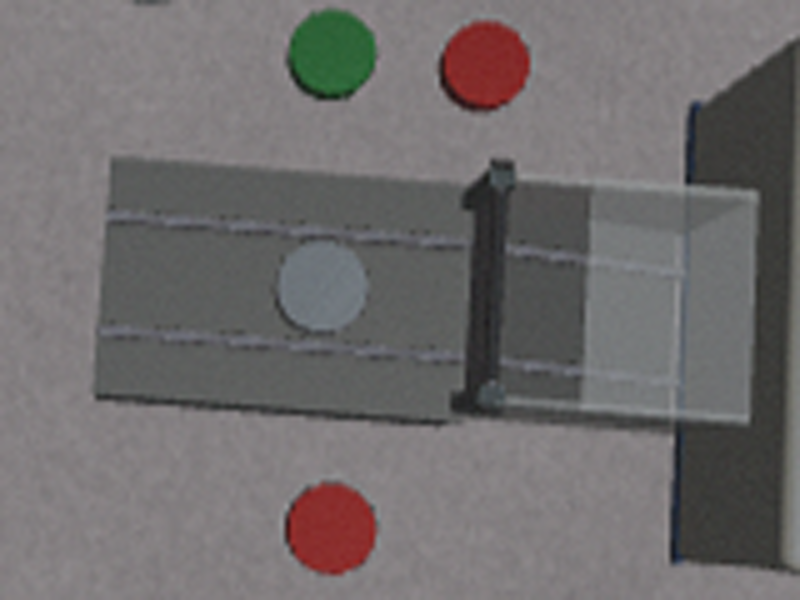

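View pics/s1.png

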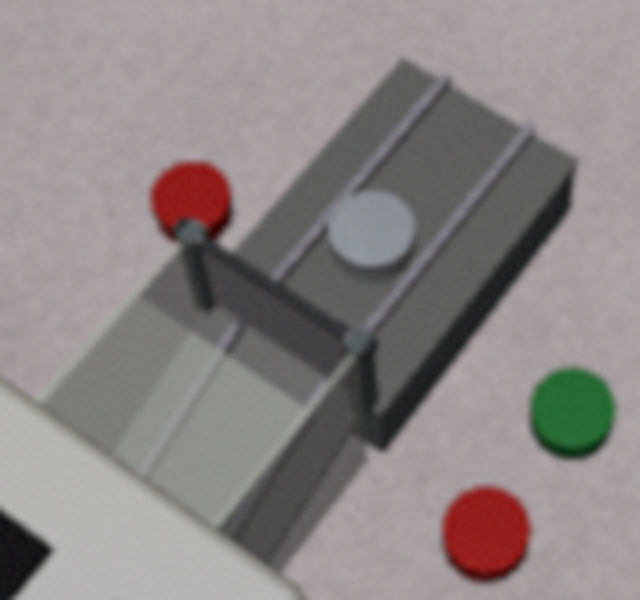

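Run:
```python
from h import *
for n in("top","scene"):
    z=np.load(n+"0.npz");W=cloud(n,z["d"])
    Wc=W.copy();Wc[...,2]=cv2.medianBlur(np.nan_to_num(W[...,2]).astype(np.float32),5)
    m=(Wc[...,2]>.052)&(Wc[...,2]<.076)&(W[...,0]>.42)&(W[...,0]<.62)&(W[...,1]>-.07)&(W[...,1]<.2)
    k,l,s,_=cv2.connectedComponentsWithStats(m.astype(np.uint8));i=1+s[1:,4].argmax();Q=W[l==i]
    r=cv2.minAreaRect(Q[:,:2].astype(np.float32)*1000);print(n,'plinth',r, 'edge y max',np.percentile(Q[:,1],99.5))
    # edges: fit lines of x-extents
    ys=np.arange(-.065,.1,.01);lo=[];hi=[]
    for y in ys:
        q=Q[abs(Q[:,1]-y)<.006][:,0];lo.append(q.min());hi.append(q.max())
    print(np.polyfit(ys,lo,1),np.polyfit(ys,hi,1),np.polyfit(ys,(np.array(lo)+hi)/2,1))
    m=(W[...,2]>.076)&(W[...,2]<.095)&(W[...,0]>.47)&(W[...,0]<.56)&(W[...,1]>-.05)&(W[...,1]<.04)
    Q=W[m];(c,rad)=cv2.minEnclosingCircle(Q[:,:2].astype(np.float32));print('tin',c,rad,Q.mean(0),m.sum())
    for x0,x1 in((.42,.48),(.54,.6)):
        m=(W[...,2]>.135)&(W[...,2]<.15)&(W[...,0]>x0)&(W[...,0]<x1)&(W[...,1]>-.115)&(W[...,1]<-.07);Q=W[m];print('post',m.sum(),Q.mean(0).round(4),Q.min(0).round(4),Q.max(0).round(4))
    # analyser front face
```

```text
top plinth ((516.7169189453125, 19.534194946289062), (183.42494201660156, 130.7008514404297), 86.09374237060547) edge y max 0.11054603937626928
[0.06620003 0.45076949] [0.06970626 0.57966869] [0.06795314 0.51521909]
tin (0.5148249268531799, -0.0064808689057827) 0.02517561800777912 [ 0.51419384 -0.00619857  0.08305805] 277
post 70 [ 0.4575 -0.0883  0.1422] [ 0.4452 -0.1136  0.1372] [ 0.4778 -0.0779  0.149 ]
post 62 [ 0.5602 -0.0935  0.1418] [ 0.5409 -0.1134  0.1354] [ 0.5721 -0.0848  0.1475]
scene plinth ((513.2178344726562, 41.393898010253906), (205.35134887695312, 157.81336975097656), 80.55939483642578) edge y max 0.11104421896595155
[-0.09262126  0.45438321] [0.06640483 0.5795543 ] [-0.01310821  0.51696875]
tin (0.5143966674804688, -0.007859740406274796) 0.025538023561239243 [ 0.51441661 -0.00918856  0.08279749] 347
post 102 [ 0.4572 -0.0917  0.1414] [ 0.4443 -0.1145  0.1351] [ 0.4795 -0.0794  0.1458]
post 95 [ 0.5605 -0.0964  0.1417] [ 0.5405 -0.115   0.1353] [ 0.5724 -0.0869  0.1488]
```

```bash
cat >> h.py <<'E'
U=np.array([-0.0678,-0.9977,0]);PORT=np.array([0.5091,-0.0895,0]);V=np.array([0.9977,-0.0678,0]) # V: across = -port y? (kept as tool y)
def pose(r,v,t,lean,yaw=None):
    "TCP r m along lane (port x), v along V, t above lane floor; lean deg"
    p=PORT+U*r+V*v+np.array([0,0,.06+t]);a=np.radians(lean)
    z=np.array([0,0,-1])*np.cos(a)+U*np.sin(a);y=V.copy();x=np.cross(y,z)
    return p,R.from_matrix(np.c_[x,y,z])
def rel(p,Rt,s=None):
    s=s or bot.read_state();R0=R.from_rotvec(s["tcp_rot"])
    print("shift mm",(R0.inv().apply(p-s["tool_pos"])*1000).round(1),"turn deg",np.degrees((R0.inv()*Rt).as_rotvec()).round(2))
def where():
    s=bot.read_state();d=s["tool_pos"]-PORT-[0,0,.06];z=R.from_rotvec(s["tcp_rot"]).as_matrix()
    print("t",round(s["time"],2),"r,v,t mm",(np.array([d@U,d@V,d[2]])*1000).round(1),"lean",np.degrees(np.arctan2(z[:,2]@U,-z[2,2])).round(1),"yz",(z[:,1]).round(3),"F",s["wrist_force"].round(2),"q",s["q"].round(2),s["width"])
E
python3 - <<'E'
from h import *
where()
s=bot.read_state();R0=R.from_rotvec(s["tcp_rot"])
rel(np.array([.45,-.40,.40]),R.from_euler("z",35,degrees=True)*R0)
rel(*pose(-.15,0,.15,0));rel(*pose(-.15,0,.15,50))
E
```

```text
t 0.1 r,v,t mm [ 583.9 -297.6  170.1] lean -0.1 yz [ 0.256 -0.967 -0.002] F [-0.02  0.52 -0.03] q [-1.35  0.26  1.61  0.    1.27 -0.04] 1.0020707552506243
shift mm [ 332.6 -172.9 -169.5] turn deg [  0.    -0.07 -35.  ]
shift mm [ 517.3 -599.6   21.4] turn deg [ -0.1   -0.08 -71.28]
shift mm [ 517.3 -599.6   21.4] turn deg [-31.09 -43.3  -66.43]
```

arm_command --targets "0 0 -80 0 0 0 0; 0 0 -150 0 0 -7 0; 60 -40 -170 0 0 -14 0; 100 -60 -170 0 0 -21 0; 140 -80 -170 0 0 -28 0; 180 -100 -170 0 0 -35 0; 220 -120 -170 0 0 -35 0; 260 -140 -170 0 0 -35 0; 300 -160 -170 0 0 -35 0; 330 -173 -170 0 0 -35 0" --newtons 40

```text
time: 0.93
tool_pos: [0.4, -0.4407, 0.3995]
tcp_rot: [-2.849, -1.323, 0.0]
wrist_force: [0.7, -0.3, 0.5]
width: 0.0
```

Run:
```python
from h import *
where();print(bot.read_state()["tool_pos"])
rel(*pose(-.15,0,.25,0));rel(*pose(-.15,0,.25,25));rel(*pose(-.15,0,.2,48))
```

```text
t 0.93 r,v,t mm [357.8 -85.1 339.5] lean -0.0 yz [ 0.764 -0.645 -0.   ] F [ 0.73 -0.31  0.47] q [-0.88  0.06  1.54 -0.    1.55 -0.17] 0.00036774162350354604
[ 0.39995297 -0.4406755   0.39954905]
shift mm [ 459.6 -232.1   89.6] turn deg [ -0.   -0.  -36.3]
shift mm [ 459.6 -232.1   89.6] turn deg [ -7.92 -24.15 -35.72]
shift mm [ 459.6 -232.1  139.6] turn deg [-15.2  -46.35 -34.13]
```

arm_command --targets "40 -20 0 0 0 -7 0; 80 -40 0 0 0 -14 0; 120 -60 0 0 0 -20 0; 160 -80 0 0 0 -27 0; 195 -100 0 0 0 -32 0; 235 -120 20 0 0 -36 0; 270 -140 40 -2 -6 -36 0; 305 -155 60 -4 -12 -36 0; 340 -170 75 -6 -18 -36 0; 370 -190 90 -8 -24 -36 0"

```text
time: 1.77
tool_pos: [0.4897, -0.0546, 0.3184]
tcp_rot: [2.043, 1.917, -0.449]
wrist_force: [1.3, -0.2, -0.0]
width: 0.002
```

Run:
```python
from h import *
where();print(bot.read_state()["tool_pos"])
rel(*pose(-.15,0,.1,48))
```

```text
t 1.77 r,v,t mm [-33.5 -21.7 258.4] lean 25.2 yz [ 0.998 -0.062  0.007] F [ 1.28 -0.23 -0.04] q [ 0.14 -0.09  1.89 -0.44  1.44  0.28] 0.0015733052399232712
[ 0.48971009 -0.05456981  0.31840581]
shift mm [172.7  21.2  94.1] turn deg [ 5.300e-01 -2.285e+01  1.000e-02]
```

arm_command --targets "40 5 0 0 -6 0 0; 80 10 20 0 -12 0 0; 120 15 50 0 -18 0 0; 150 18 75 0.5 -22.8 0 0; 173 21 94 0.5 -22.8 0 0; 173 21 94 0.5 -22.8 0 0; 173 21 94 0.5 -22.8 0 0; 173 21 94 0.5 -22.8 0 0"

```text
time: 2.43
tool_pos: [0.5181, 0.0596, 0.1607]
tcp_rot: [1.795, 1.681, -0.799]
wrist_force: [1.0, 0.2, 0.4]
width: -0.0
```

Run:
```python
from h import *
where();print(bot.read_state()["tool_pos"])
for n in("scene","top"):
    p,d=bot.read_camera(n);cv2.imwrite(f"pics/{n}2.png",cv2.resize(p[100:300,200:440],None,fx=3,fy=3));np.savez(f"{n}2.npz",p=p,d=d)
rel(*pose(-.15,0,.012,48))
```

```text
t 2.43 r,v,t mm [-149.4   -1.2  100.7] lean 47.7 yz [ 0.998 -0.068 -0.005] F [0.98 0.19 0.4 ] q [ 0.49  0.34  1.87 -0.68  1.48  0.82] -0.00037687690489380475
[0.51806655 0.05961357 0.16071824]
shift mm [67.2  0.4 60.6] turn deg [-0.1  -0.45  0.01]
```

View pics/scene2.png

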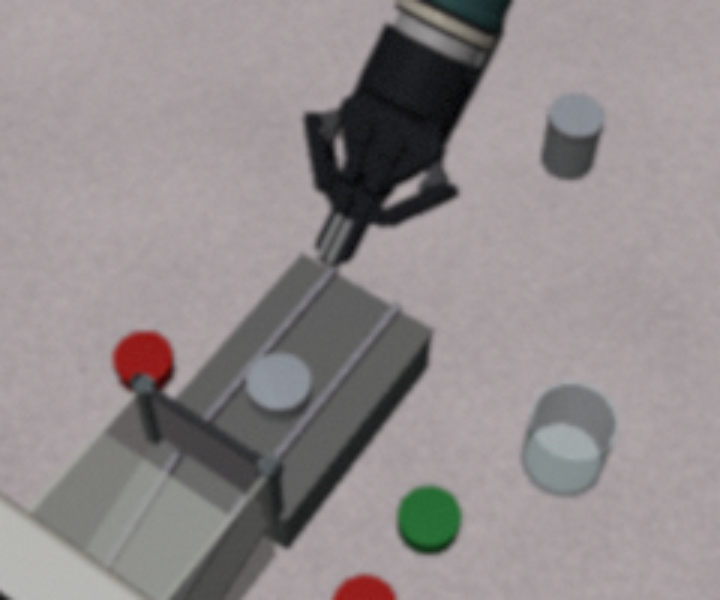

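View pics/top2.png

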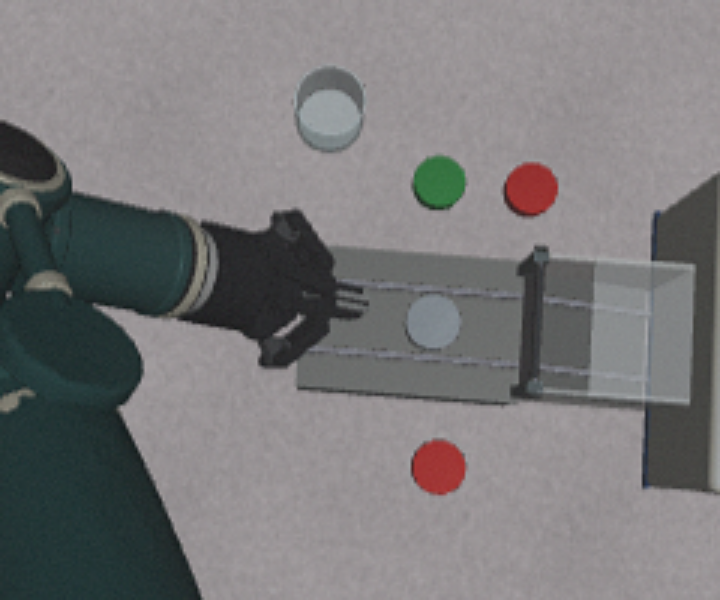

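arm_command --targets "22 0.4 20 0 0 0 0; 45 1 40 0 0 0 0; 67 1 60 0 0 0 0; 67 1 60 0 0 0 0; 67 1 60 0 0 0 0"

```text
time: 2.95
tool_pos: [0.5182, 0.0596, 0.0713]
tcp_rot: [1.797, 1.68, -0.799]
wrist_force: [-0.2, -0.6, 0.7]
width: 0.002
```

Run:
```python
from h import *
where()
for r in(-.12,-.03): rel(*pose(r,0,.011,48))
```

```text
t 2.95 r,v,t mm [-149.3   -1.    11.3] lean 47.7 yz [ 0.998 -0.069 -0.005] F [-0.23 -0.56  0.74] q [ 0.49  0.46  1.91 -0.69  1.37  0.92] 0.0017045951067551019
shift mm [-19.6   1.1  21.9] turn deg [-0.26 -0.3   0.17]
shift mm [-80.1   1.2  88.4] turn deg [-0.26 -0.3   0.17]
```

arm_command --targets "-6.7 1 7.4 0 0 0 0; -13.4 1 14.8 0 0 0 0; -20 1 22.2 0 0 0 0; -27 1 29.6 0 0 0 0; -33.5 1 37 0 0 0 0; -40.2 1 44.3 0 0 0 0; -47 1 51.7 0 0 0 0; -53.5 1 59 0 0 0 0; -60 1 66 0 0 0 0; -60 1 66 0 0 0 0"

```text
time: 3.78
tool_pos: [0.5121, -0.0302, 0.0693]
tcp_rot: [1.796, 1.681, -0.802]
wrist_force: [0.6, 0.5, -0.2]
width: -0.001
```

Run:
```python
from h import *
where()
for n in("scene","top"):
    p,d=bot.read_camera(n);cv2.imwrite(f"pics/{n}3.png",cv2.resize(p[160:280,200:400],None,fx=4,fy=4));np.savez(f"{n}3.npz",p=p,d=d)
for r in(-.02,0,.02,.03): rel(*pose(r,0,.011,48))
```

```text
t 3.78 r,v,t mm [-59.3  -1.    9.3] lean 47.7 yz [ 0.998 -0.069 -0.007] F [ 0.59  0.5  -0.18] q [ 0.36  0.4   2.01 -0.78  1.28  0.87] -0.0006707858512670213
shift mm [-28.8   0.7  28.8] turn deg [-0.29 -0.31  0.26]
shift mm [-42.2   0.7  43.6] turn deg [-0.29 -0.31  0.26]
shift mm [-55.7   0.7  58.4] turn deg [-0.29 -0.31  0.26]
shift mm [-62.4   0.7  65.8] turn deg [-0.29 -0.31  0.26]
```

View pics/scene3.png

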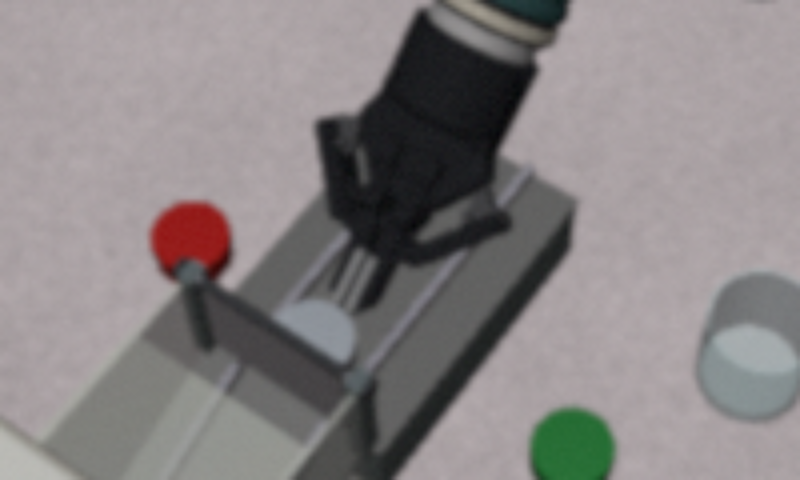

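View pics/top3.png

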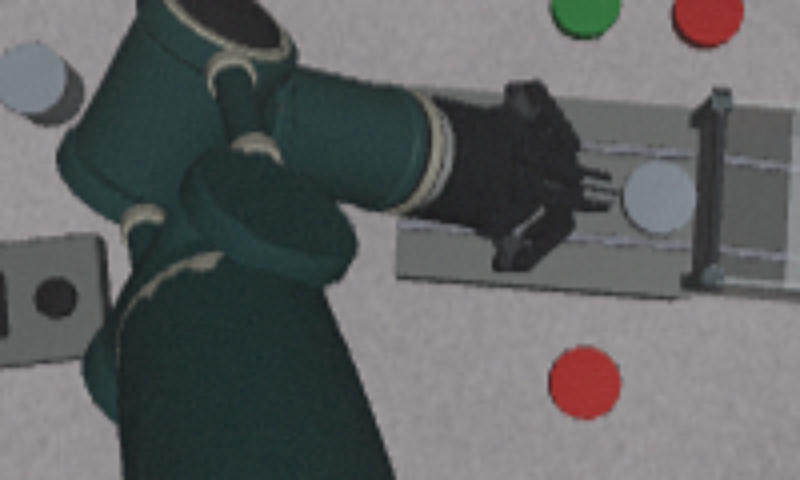

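arm_command --targets "-7 0.7 7.2 0 0 0 0; -14 0.7 14.5 0 0 0 0; -21 0.7 21.8 0 0 0 0; -28 0.7 29 0 0 0 0; -35 0.7 36.3 0 0 0 0; -42 0.7 43.6 0 0 0 0; -42 0.7 43.6 0 0 0 0"

```text
time: 4.47
tool_pos: [0.5087, -0.0908, 0.0712]
tcp_rot: [1.796, 1.681, -0.802]
wrist_force: [-0.2, -0.6, 0.5]
width: 0.001
```

Run:
```python
from h import *
where()
for n in("scene","top"):
    p,d=bot.read_camera(n);cv2.imwrite(f"pics/{n}4.png",cv2.resize(p[160:300,200:400],None,fx=4,fy=4));np.savez(f"{n}4.npz",p=p,d=d)
for r,t in((.015,.009),(.02,.005),(.03,.003)): rel(*pose(r,0,t,48))
```

```text
t 4.47 r,v,t mm [ 1.4 -0.3 11.2] lean 47.7 yz [ 0.998 -0.069 -0.007] F [-0.2  -0.56  0.54] q [ 0.26  0.36  2.06 -0.84  1.22  0.83] 0.0006310529999105726
shift mm [-8.6 -0.2 12.6] turn deg [-0.28 -0.32  0.22]
shift mm [-9.  -0.1 19. ] turn deg [-0.28 -0.32  0.22]
shift mm [-14.2  -0.1  27.7] turn deg [-0.28 -0.32  0.22]
```

View pics/scene4.png

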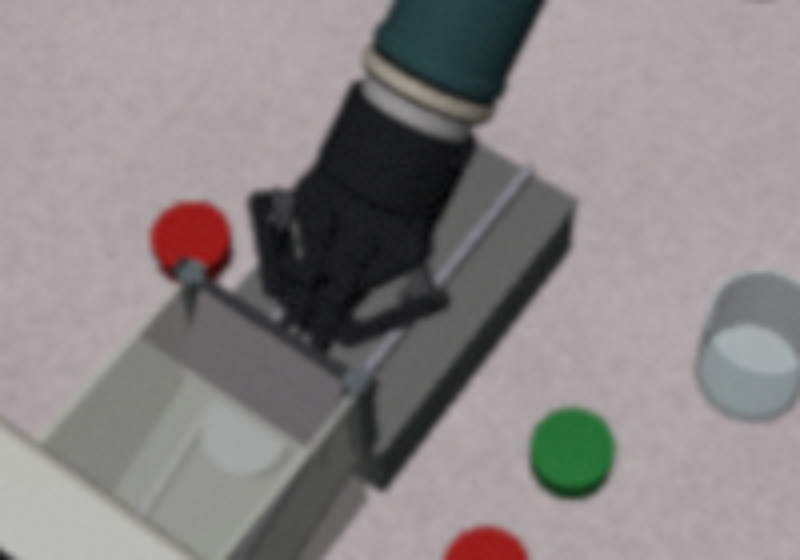

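View pics/top4.png

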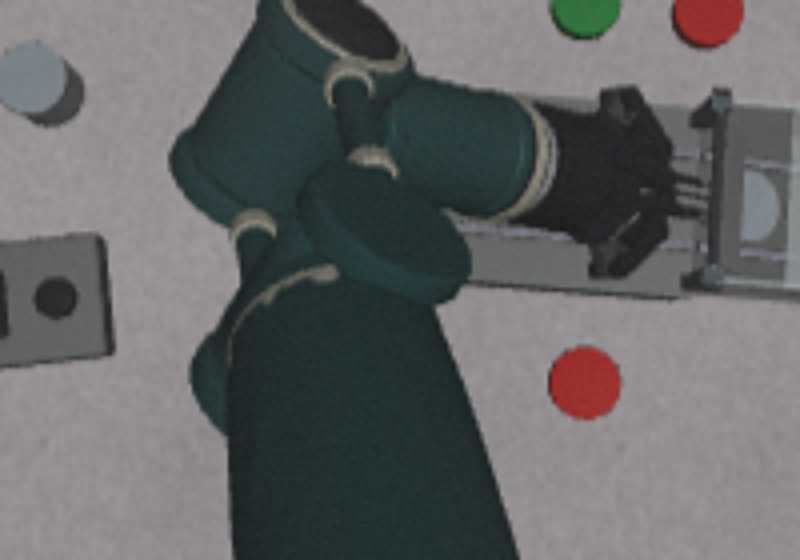

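The flap is open, and the tin is at about (240,437) in the enlarged scene view, tipping onto the ramp. I'll push further, a little lower.

arm_command --targets "-3 0 6 0 0 0 0; -6 0 12.5 0 0 0 0; -9 0 19 0 0 0 0; -9 0 19 0 0 0 0"

```text
time: 4.9
tool_pos: [0.5074, -0.1099, 0.0644]
tcp_rot: [1.795, 1.682, -0.801]
wrist_force: [0.1, 0.5, -0.7]
width: 0.004
```

Run:
```python
from h import *
where()
for n in("scene","top"):
    p,d=bot.read_camera(n);cv2.imwrite(f"pics/{n}5.png",cv2.resize(p[160:300,200:400],None,fx=4,fy=4));np.savez(f"{n}5.npz",p=p,d=d)
for r,t in((.025,.004),(.03,.003)): rel(*pose(r,0,t,48))
```

```text
t 4.9 r,v,t mm [20.4 -0.3  4.4] lean 47.7 yz [ 0.998 -0.068 -0.007] F [ 0.12  0.49 -0.75] q [ 0.23  0.36  2.08 -0.86  1.19  0.83] 0.003546175268532572
shift mm [-3.1 -0.1  4.4] turn deg [-0.27 -0.32  0.28]
shift mm [-5.7 -0.1  8.8] turn deg [-0.27 -0.32  0.28]
```

View pics/scene5.png

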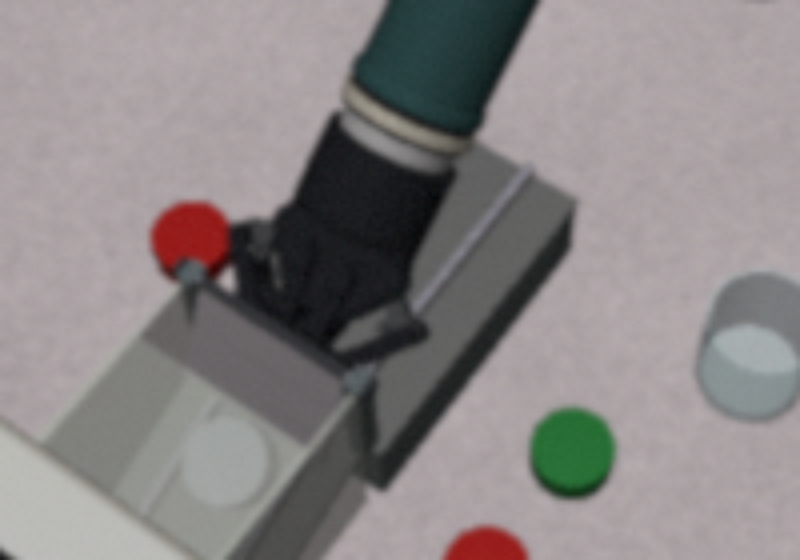

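View pics/top5.png

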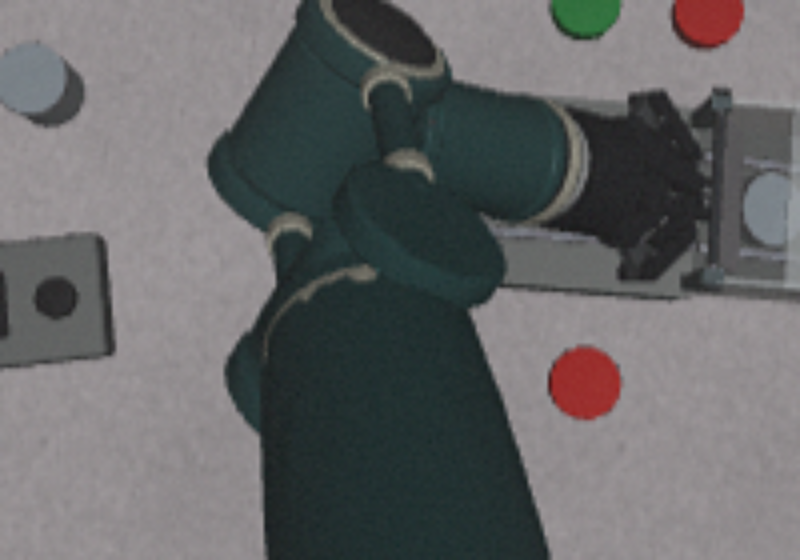

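```bash
cat >> h.py <<'E'
def tinfix(n,u,v):
    c=bot.camera_params(n);f=200/np.tan(np.radians(c["fov_y"])/2)
    d=R.from_rotvec(c["rotation"]).apply([(u-c["cx"])/f,-(v-c["cy"])/f,-1]);o=c["xyz"]
    a=np.radians(22);nrm=np.array([0,0,1])*np.cos(a)+U*np.sin(a)
    p0=PORT+[0,0,.06]+nrm*.024
    k=((p0-o)@nrm)/(d@nrm);p=o+k*d-nrm*.024-PORT
    print(n,"tin underside r,v,z",np.r_[p@U,p@V,p[2]].round(4))
E
python3 - <<'E'
from h import *
tinfix("scene",200+225/4,160+460/4);tinfix("top",200+775/4,160+208/4)
E
```

```text
scene tin underside r,v,z [0.0435 0.0001 0.0424]
top tin underside r,v,z [ 0.0446 -0.0018  0.042 ]
```

arm_command --targets "-1.5 0 2.2 0 0 0 0; -3 0 4.4 0 0 0 0; -4.5 0 6.6 0 0 0 0; -5.7 0 8.8 0 0 0 0; -5.7 0 8.8 0 0 0 0"

```text
time: 5.42
tool_pos: [0.5074, -0.1195, 0.0632]
tcp_rot: [1.795, 1.682, -0.8]
wrist_force: [0.2, 0.3, -0.7]
width: 0.002
```

Run:
```python
from h import *
where()
for n in("scene","top"):
    p,d=bot.read_camera(n);cv2.imwrite(f"pics/{n}6.png",cv2.resize(p[160:300,200:400],None,fx=4,fy=4));np.savez(f"{n}6.npz",p=p,d=d)
for r,t in((.035,.002),(.038,.001)): rel(*pose(r,0,t,48))
```

```text
t 5.42 r,v,t mm [30.   0.4  3.2] lean 47.7 yz [ 0.998 -0.068 -0.006] F [ 0.2   0.25 -0.66] q [ 0.21  0.36  2.08 -0.88  1.18  0.83] 0.0019763386907524884
shift mm [-2.6 -0.4  4.7] turn deg [-0.23 -0.32  0.26]
shift mm [-3.9 -0.4  7.6] turn deg [-0.23 -0.32  0.26]
```

View pics/scene6.png

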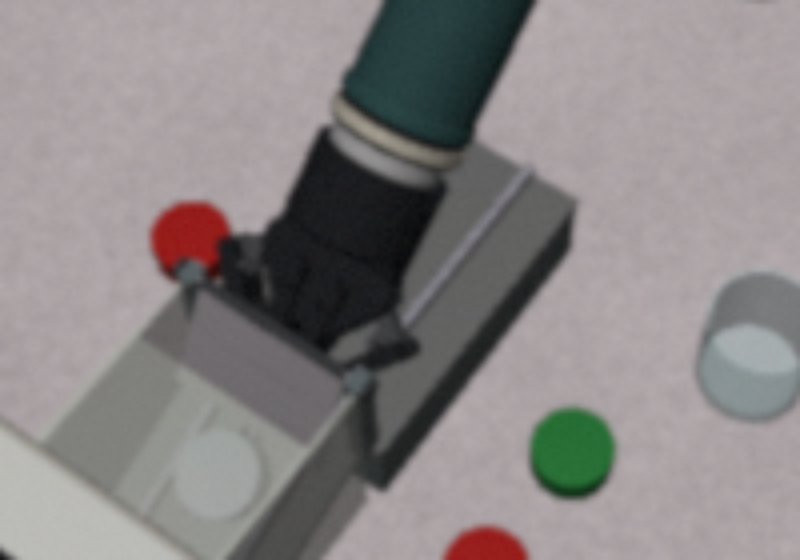

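View pics/top6.png

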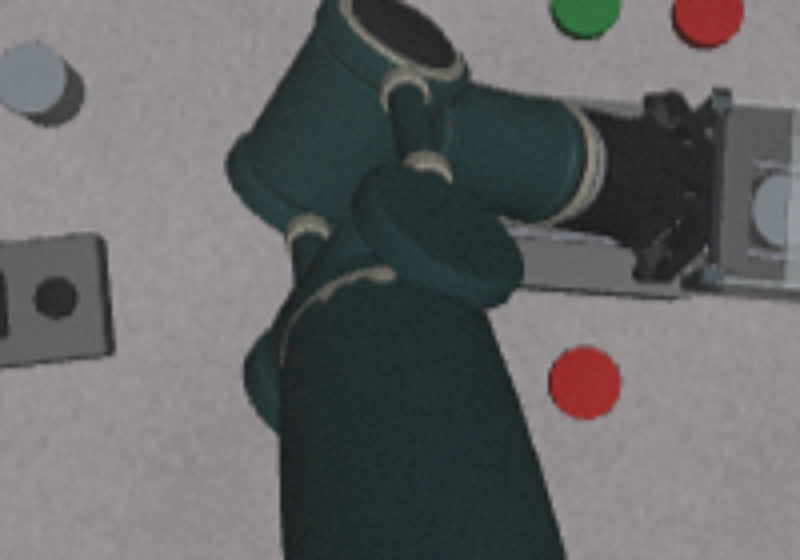

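arm_command --targets "-1.3 -0.3 2.4 0 0 0 0; -2.6 -0.4 4.7 0 0 0 0; -2.6 -0.4 4.7 0 0 0 0"

```text
time: 5.77
tool_pos: [0.5066, -0.1247, 0.062]
tcp_rot: [1.795, 1.682, -0.8]
wrist_force: [0.2, -0.2, 0.0]
width: 0.003
```

Run:
```python
from h import *
where()
tinfix("scene",200+218/4,160+473/4)
for n in("scene","top"):
    p,d=bot.read_camera(n);cv2.imwrite(f"pics/{n}7.png",cv2.resize(p[160:300,200:400],None,fx=4,fy=4))
rel(*pose(.038,0,.001,48));rel(*pose(-.04,0,.010,48));rel(*pose(-.1,0,.010,48))
```

```text
t 5.77 r,v,t mm [35.3 -0.1  2. ] lean 47.7 yz [ 0.998 -0.068 -0.006] F [ 0.23 -0.2   0.03] q [ 0.2   0.36  2.09 -0.88  1.17  0.83] 0.0029057873353797773
scene tin underside r,v,z [0.0508 0.0007 0.0395]
shift mm [-1.3  0.1  2.9] turn deg [-0.23 -0.32  0.26]
shift mm [ 44.6   0.  -60.9] turn deg [-0.23 -0.32  0.26]
shift mm [  85.     0.  -105.2] turn deg [-0.23 -0.32  0.26]
```

View pics/scene7.png

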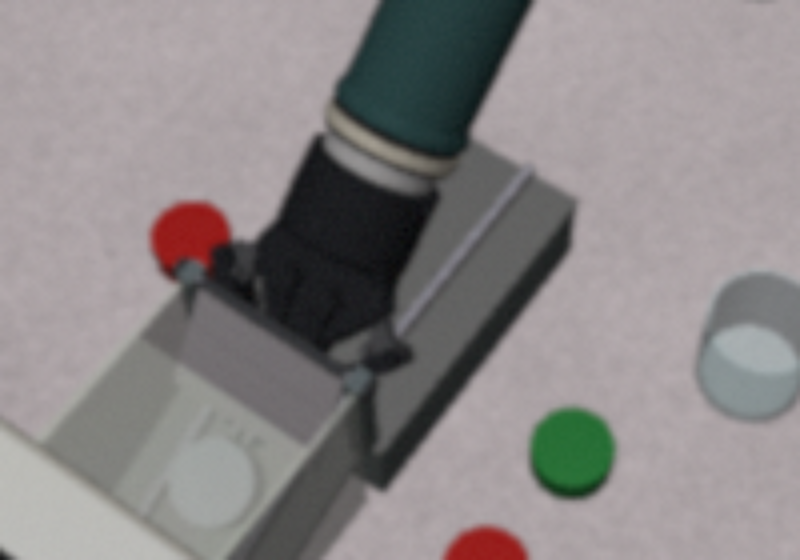

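arm_command --targets "5.7 0 -15.1 0 0 0 0; 13.5 0 -28.2 0 0 0 0; 24 0 -39.5 0 0 0 0; 34 0 -50.5 0 0 0 0; 44 0 -61.5 0 0 0 0; 57 0 -76.5 0 0 0 0; 71 0 -91 0 0 0 0; 84 0 -106 0 0 0 0; 84 0 -106 0 0 0 0"

```text
time: 6.62
tool_pos: [0.5172, 0.0139, 0.0712]
tcp_rot: [1.793, 1.685, -0.795]
wrist_force: [-0.2, 0.5, 0.8]
width: -0.001
```

Run:
```python
from h import *
where()
for n in("scene","top"):
    p,d=bot.read_camera(n);cv2.imwrite(f"pics/{n}8.png",cv2.resize(p[160:300,200:400],None,fx=4,fy=4));np.savez(f"{n}8.npz",p=p,d=d)
```

```text
t 6.62 r,v,t mm [-103.7    1.1   11.2] lean 47.6 yz [ 0.998 -0.064 -0.005] F [-0.21  0.47  0.78] q [ 0.43  0.42  1.96 -0.74  1.32  0.89] -0.000795061099608783
```

View pics/scene8.png

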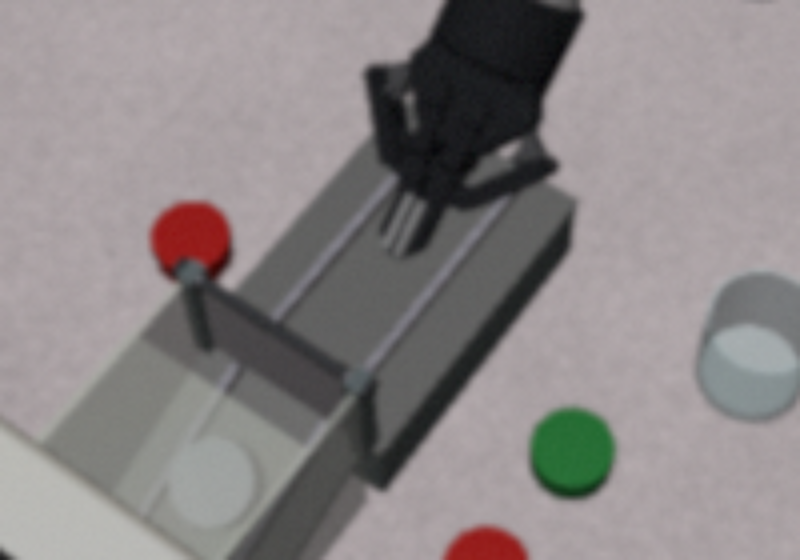

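View pics/top8.png

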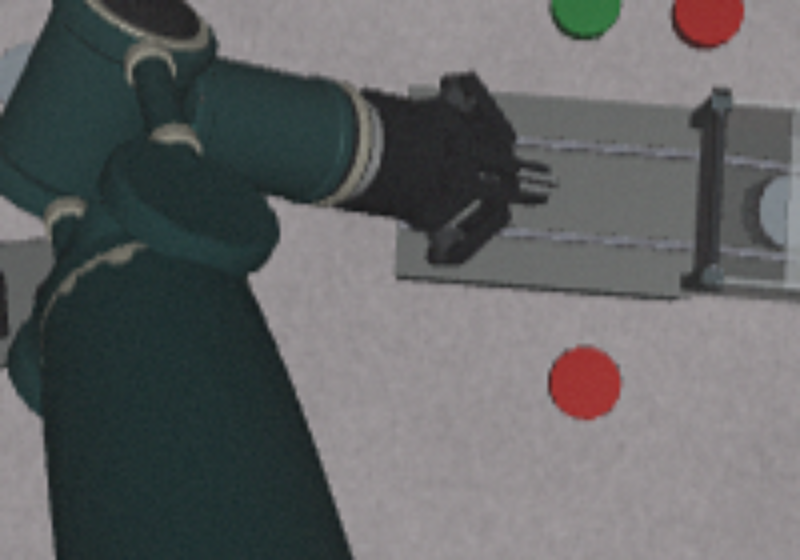

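The flap looks shut, with the tin behind it at about (212,483). I'll lift clear and verify against the first picture.

arm_command --targets "-5 0 -20 0 0 0 0; -10 0 -40 0 0 0 0; -20 0 -60 0 0 0 0; -20 0 -60 0 0 0 0; -20 0 -60 0 0 0 0; -20 0 -60 0 0 0 0; -20 0 -60 0 0 0 0; -20 0 -60 0 0 0 0"

```text
time: 7.38
tool_pos: [0.5174, 0.0402, 0.1254]
tcp_rot: [1.795, 1.682, -0.803]
wrist_force: [-0.3, -0.0, -0.1]
width: -0.003
```

Run:
```python
from h import *
where()
a=np.load("scene0.npz")["p"];p,d=bot.read_camera("scene");b=np.load("scene8.npz")["p"]
D=lambda x,y,s:np.abs(cv2.GaussianBlur(x,(3,3),0)[s].astype(int)-cv2.GaussianBlur(y,(3,3),0)[s]).mean()
fl=np.s_[230:262,246:292]
print("flap diff vs start",D(a,p,fl),"open vs start (pic5)",D(a,np.load("scene5.npz")["p"],fl))
tn=np.s_[262:298,235:270];print("tin since last",D(b,p,tn))
tinfix("scene",200+212/4,160+483/4)
cv2.imwrite("pics/s9.png",np.hstack([cv2.resize(x[215:305,225:305],None,fx=4.8,fy=4.8) for x in(a,p)]))
W0=cloud("scene",np.load("scene0.npz")["d"]);W=cloud("scene",d)
for u,v in((390,140),(345,110),(342,125)):print(W0[v,u].round(3),W[v,u].round(3))
print("byst diff",D(a,p,np.s_[95:160,315:405]),D(a,p,np.s_[225:270,370:410]))
```

```text
t 7.38 r,v,t mm [-129.9   -0.5   65.4] lean 47.7 yz [ 0.998 -0.068 -0.008] F [-0.34 -0.02 -0.1 ] q [ 0.46  0.37  1.91 -0.7   1.42  0.84] -0.0029272922484605175
flap diff vs start 3.1997282608695654 open vs start (pic5) 33.21965579710145
tin since last 1.3394179894179894
scene tin underside r,v,z [0.0566 0.0009 0.0371]
[0.587 0.353 0.063] [0.587 0.353 0.063]
[0.423 0.407 0.037] [0.531 0.181 0.298]
[0.447 0.345 0.047] [0.538 0.158 0.279]
byst diff 30.273675213675215 1.7714814814814814
```

View pics/s9.png

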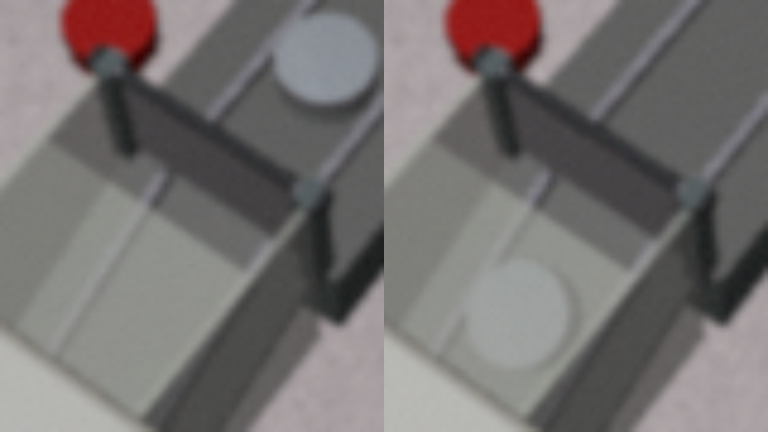

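Run:
```python
from workcell import bot
print(bot.finish_job())
```

```text
the job is handed in; nothing more can be done
None
```

I pushed the tin along the lane with the shut fingers leaning about 48°, which is more than the 35–40° you suggested. It went through the flap and onto the ramp. I then drew the fingers straight back out, lifted clear, and handed the job in at about 7.4 s.

**Tin:** the scene camera puts its centre about 57 mm behind the flap and 1 mm off the lane's middle. Its underside is at z of about 37 mm, worked out assuming it lies on the 22° ramp. Its patch of the picture did not change between the last two pictures.

**Flap:** it hangs shut. The last picture matches the starting one there, with a mean difference of 3 grey levels, against 33 when the flap was open.

**Robot:** the wrist force readings stayed around 1 N throughout, and the gripper was clear of everything at the end.

**Bystanders:** in the last picture the beaker and tall tin are where they started. The arm hid the meter in that picture, so its patch could not be compared. I saw no sign of it moving in earlier top views, but I did not measure it.

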